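# Snap the V-head onto its pipe stand

## Robot

A 6-joint arm with a two-finger parallel gripper is mounted at the origin on a cart in front of the work surface, level with it; the furniture and walls round the work are solid. World frame = base frame: x ahead of the robot, y to its left, z up, the work surface at z = 0. Lengths are in m, angles in rad, forces in N, time in s.
With the tool pointing down it reaches from about 0.425 to 0.95 m from the base axis. Payload 14.7 kg.
Tool frame: the origin (TCP) lies at the very end of the fingers, on their centre line; the grasp point (between the pads) lies 19 mm behind it; z points along the fingers, y is the line along which they close (so a half turn about z gives the same grasp; the last joint's range is limited). The gripper opens to 85 mm and grips with 20 to 120 N. Pads are 22 mm wide; open, the fingers measure 114 mm over their backs; the gripper's body (76 mm by 85 mm) begins 54 mm behind the grasp point. The pads swing forward as they close: fully open they stand 13 mm farther back than shut.
Start: joints at [1.174, 0.48, 1.596, -0, 1.065, -0.047], TCP at [0.223, 0.611, 0.231] pointing down, gripper open.
Joint ranges: [-2.75, 2.75], [-0.82, 2.05], [0.23, 2.67], [-1.56, 4.7], [0.09, 2.69], [-2.92, 2.92]. Speed limits (rad/s): [1.89, 1.89, 2.39, 3.01, 3.01, 3.01].

## Interface

Orientations are given as a unit quaternion [x, y, z, w].
In Python, from cell import r gives the robot as it stands.
- The arm moves only by the shell command python3 -m creep 'ROWS' [FORCE]. ROWS is a JSON object of lists of equal length, an entry for each row: "translation": the shift along the world's x, y, z in m, a list of three; "delta_rot": the turn, a rotation vector about the world's x, y, z in rad, a list of three; "claw": the finger opening in m, from 0 to 0.0854. A call has 1 to 5 rows; each row shifts and turns the commanded pose from where the row before left it; what a row does not reach is not made up. A row lasts 1/8 s, in which the tool goes at most 62.5 mm and 10.7 degrees, less where a joint would pass 70% of its speed; a pose out of reach is approached as far as the arm can. A call with a gripper value outside its range is refused whole. The fingers move at their own pace and stop on an object; FORCE is the grip in N (left out, the last holds). Time passes only in rows, so rows that do not move let the fingers close. It gives the time, the measured TCP pose, the force, the opening and the grip force at its end, in the units of the state.
- r.get_state(): the state, without advancing time (a new reading comes with each control period).
- r.get_image(name): name is "side" or "top" or "wrist"; returns (picture, depth): 420x560x3 uint8, red, green, blue; 420x560 float32, m along the optical axis (not along the pixel's ray), 0 where there is no reading.
- r.camera_info(name): a dict with "fx", "fy", "cx", "cy" (pixels), "T" (4x4, takes a point from camera to world coordinates). Camera axes: x right, y up, looking along -z (the intrinsics and any distortion apply to the point x, -y, -z); pixel columns grow to the right and rows downward; lengths in m; the calibration is good to about 2 mm. A picture is of the moment at which its call begins: read the wrist's pose just before it. camera_info takes no time and is no camera call; for the wrist camera it gives the pose at the moment of the call.
- r.hand_in(): hands the job in; it is judged then, once.
Trained networks look in the newest picture that a camera, given by its name, has taken for a name from the list of things; names that differ only in an ending like _2 or _b are one class to them, and where a whole thing is asked for, a point or a joint stands for the part that bears it (a point fixed in the world has none). Each returns a list of dicts, best first, with "p" (0 to 1); they miss things now and then, are a little off and sometimes report something else, mostly with a low value. They report only what shows in the picture. A call takes as long as a camera call. They do not tell look-alikes from the thing itself.
- r.masks_of(query, camera): "mask" (420x560 bool, what is visible of it) and "pixel" ([row, column] in pixels, amid what is visible of it).
The state is a dict: "clock": time; "joint_positions": joint angles; "dq": joint speeds; "joint_efforts": joint torques, N m; "position": TCP position; "orientation": TCP orientation; "contact_force": force on the tool from outside, world axes, zero at the start; "moment": the same for the moment, N m; "gripper_width": finger opening in m; "grasp_force": force on a finger pad.
Only numpy, scipy, OpenCV 4.12 (cv2) and the standard library are available. Lean on these libraries where they do the work, as an engineer would, in place of code of your own. Each camera call takes 0.05 s, during which the arm holds its last target. There are 200 camera calls.

## Task

Fit the loose V-head to the pipe stand: slide its tube down over the post, past the spring button, until its mouth presses on the sprung ring at the foot, then keep it lightly pressed down and turn it until the button snaps out through the hole in the tube. Be gentle, do not force it; let go with the head locked and upright, and leave the other things where they are.

Things in the scene. Friction and masses are not known exactly. Their poses are not given: they have to be found in the camera images.
- sleeve: Loose V-head, bare steel, 0.35 kg, standing upright on its mouth: round tube 42 mm outside, 33 mm bore, 100 mm long, with a V saddle welded on top, 125 mm high in all. Origin at the centre of the mouth (lower end), z up. A collar (58 mm across, 16 mm high) at the mouth has a conical lead-in, from 50 mm down to the bore. Saddle: 36 mm wide along y, its arms rise to -x and +x (52 mm across).
- grip (a point): Point on the V-head's tube axis 84 mm above the mouth, 16 mm under the saddle: hold the tube here, from above, fingers closing along the V-head's y (past the flat sides of the saddle). Axes as the V-head's.
- hole (a point): Centre of the round button hole (11 mm wide, right through the 4.6 mm wall) at the outside of the tube: on the V-head's -x side, 21 mm from the axis, 32 mm above the mouth.
- stand: Pipe stand fixed to the table: plate 100 x 100 x 10 mm, on it a hexagonal jam nut, on that a sprung steel ring (60 mm across), in the middle a round post of 30 mm, its top at 104 mm. Origin: centre of the plate's underside, z up. The post is screwed in and locked by the nut, so its button faces anywhere from 0.2 to 1.6 rad off the stand's -x axis, turned towards -y; this pose does not tell where.
- post_top (a point): Centre of the top of the post, 104 mm above the table (axes as the stand's: they do not tell where the button faces).
- seat (a point): Point on the post's axis 24 mm above the table: where the centre of the mouth is when the hole is level with the button, whose centre is 32 mm above this point. The sprung ring that takes the mouth stands 1.5 mm higher when free and sinks 3 mm at most: 2 N to start it, 4 N more per mm, so level at 8 N; the hole has 1 mm of play up and down. Axes as the stand's.
- button (a joint): Travel (m) of the steel spring button (9 mm across, flat top with rounded edge) in the post: 0 = out, 7.5 mm proud of the post; pressed straight in to 0.0078. Spring 1.2 N out, 4 N in. The lead-in cams it in at 1 to 6 N of push. Under the tube wall it reads 0.004 to 0.0065; through the hole under 0.001. The hole takes it within about 0.06 rad.
- pipe_48: Bystander: short grey pipe, 48 mm across and 58 mm high, standing on the table. Origin at the centre of its underside.
- coupon_tee: Bystander: small welded tee of two plates, 62 x 108 x 33 mm. Origin at the centre of its underside.
- ceramic_2: Bystander: small reddish torch nozzle, 22 mm across and 39 mm high, standing on the table. Origin at the centre of its underside.
Mind the look-alikes: they are no part of the job. Leave any yellow look-alike of the sleeve alone.

How it is judged:
On the way, in this order (a step that is already met when the one before it is completed fails the run):
1. the tube is over the post with its mouth below the button, which is held in by the tube (horizontal distance between sleeve and seat below 0.005 m and z of sleeve in the frame of stand below 0.044 m and value of joint button above 0.003 m), for 0.1 s.
2. the mouth is down on the ring and the button has snapped out through the hole (horizontal distance between sleeve and seat below 0.004 m and z of sleeve in the frame of stand below 0.0275 m and value of joint button below 0.0015 m), for 0.2 s.
At the end, for the whole second after the job is handed in: The V-head stands upright (within 0.06 rad) on the post with its mouth down on the sprung ring (at most 27.5 mm above the table), the spring button is out through its hole (within 1.5 mm of fully out), and the head is released and at rest (all of step 2 and angle between sleeve's own z axis and vertical below 0.06 rad and linear speed of sleeve below 0.02 m/s and contact force between sleeve and the fingers below 0.1 N); the robot touches nothing.
It fails at once if the V-head is forced against the stand with more than 45 N (contact force between sleeve and stand above 45 N).
It fails at once if a bystander is shifted by more than 20 mm (distance of any of pipe_48, coupon_tee, ceramic_2 from where it was at the start of the episode above 0.02 m).
It also fails if it takes over 70 s, if anything falls off the work surface, if the arm or the gripper's body presses on something with over 40 N, if the wrist force passes 120 N, or if a joint passes its speed limit or range.

## Working session

There is one attempt and no reset: what is moved stays moved. The work goes in short steps, Python scripts to look and compute and a shell command to move; the robot and the scene stay as the last step left them, time stands still between calls to the robot, and variables do not carry over. Pictures are saved under pics/ and viewed, at most 10 in all, crops included, and the job is handed in when it is done.

```bash
mkdir -p pics
cat > h.py <<'E'
import numpy as np, cv2
from cell import r
def shot(n,f=None):
    im,d=r.get_image(n)
    if f: cv2.imwrite('pics/'+f,im[...,::-1])
    return im,d,r.camera_info(n)
def pts(d,c,m):
    v,u=np.nonzero(m&(d>0)); z=d[v,u]
    P=np.c_[(u-c['cx'])/c['fx']*z,-(v-c['cy'])/c['fy']*z,-z,np.ones(len(z))]
    return (P@np.array(c['T']).T)[:,:3]
E
python3 - <<'E'
from h import *
s=r.get_state(); print({k:np.round(v,3) for k,v in s.items()})
ims=[]
for n in ['top','side']:
    im,d,c=shot(n); ims.append(im)
    print(n,np.round(c['T'],3).tolist(),[k for k in c])
    for q in ['sleeve','stand','button','hole','pipe_48','coupon_tee','ceramic_2']:
        for o in r.masks_of(q,n)[:3]:
            P=pts(d,c,o['mask'])
            if len(P): print(n,q,round(o['p'],2),np.round(o['pixel']),np.round(np.median(P,0),3),np.round(np.percentile(P,2,axis=0),3),np.round(np.percentile(P,98,axis=0),3))
cv2.imwrite('pics/a.png',cv2.resize(np.vstack(ims),(0,0),fx=.71,fy=.71)[...,::-1])
E
```

```text
{'clock': np.float64(0.0), 'joint_positions': array([ 1.174,  0.481,  1.597, -0.   ,  1.065, -0.047]), 'dq': array([ 0.   ,  0.001,  0.002,  0.001, -0.002, -0.   ]), 'joint_efforts': array([ 1.0000e-03, -9.5067e+01, -4.3019e+01, -0.0000e+00,  1.2000e-02,
       -0.0000e+00]), 'position': array([0.223, 0.61 , 0.231]), 'orientation': array([ 0.174,  0.985, -0.001, -0.   ]), 'contact_force': array([-0.904, -0.357,  0.062]), 'moment': array([-0.027, -0.035, -0.023]), 'grasp_force': np.float64(0.0), 'gripper_width': np.float64(0.085)}
top [[0.02, 0.999, -0.032, 0.503], [-0.999, 0.021, 0.038, -0.112], [0.039, 0.031, 0.999, 1.053], [0.0, 0.0, 0.0, 1.0]] ['fx', 'fy', 'cx', 'cy', 'T']
top sleeve 0.85 [258. 298.] [ 0.439 -0.2    0.113] [ 0.416 -0.227  0.013] [ 0.46  -0.177  0.129]
top sleeve 0.78 [213. 306.] [ 0.532 -0.216  0.113] [ 0.509 -0.24   0.012] [ 0.56  -0.195  0.129]
top sleeve 0.6 [289. 206.] [0.362 0.015 0.11 ] [ 0.337 -0.009  0.012] [0.384 0.043 0.129]
top stand 0.82 [208. 199.] [0.545 0.036 0.011] [ 0.498 -0.008 -0.   ] [0.595 0.09  0.105]
top button 0.17 [171. 135.] [0.631 0.186 
[... 1026 characters left out ...]
 -0.002] [ 0.485 -0.073  0.126]
side stand 0.95 [201. 261.] [0.54  0.027 0.012] [ 0.496 -0.012  0.001] [0.591 0.082 0.102]
side hole 0.97 [271. 283.] [ 0.475 -0.334  0.066] [ 0.454 -0.348 -0.001] [ 0.507 -0.277  0.126]
side hole 0.84 [246. 252.] [ 0.429 -0.219  0.07 ] [ 0.408 -0.232  0.003] [ 0.455 -0.183  0.126]
side hole 0.79 [238. 290.] [ 0.535 -0.238  0.093] [ 0.511 -0.252  0.003] [ 0.558 -0.201  0.126]
side pipe_48 0.62 [164. 274.] [0.628 0.168 0.035] [ 0.606  0.157 -0.   ] [0.656 0.21  0.057]
side coupon_tee 0.92 [207. 331.] [ 0.734 -0.071  0.009] [ 0.692 -0.116 -0.003] [ 0.784 -0.015  0.031]
side ceramic_2 0.54 [203. 263.] [0.54  0.027 0.012] [ 0.496 -0.012 -0.001] [0.592 0.091 0.102]
```

View pics/a.png

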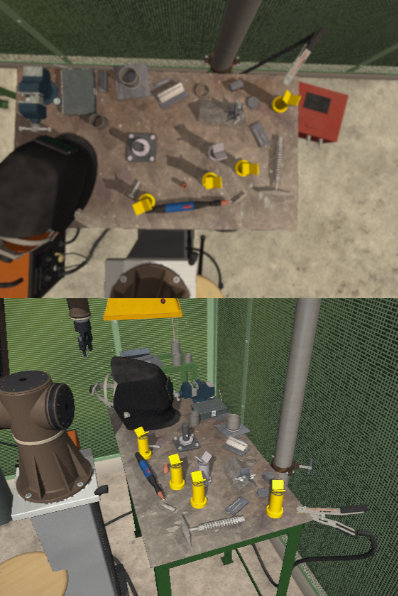

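Run:
```python
from h import *
tiles=[]
for n,boxes in [('top',[(214,306,35),(208,199,45)]),('side',[(238,290,40),(201,261,40)])]:
    im,d,c=shot(n)
    for (v,u,h) in boxes:
        tiles.append(cv2.resize(im[v-h:v+h,u-h:u+h],(295,295),interpolation=cv2.INTER_CUBIC))
    if n=='top':
        for q in ['sleeve','stand']:
            for o in r.masks_of(q,n):
                if q=='sleeve' and np.hypot(*(np.array(o['pixel'])-[214,306]))>15: continue
                P=pts(d,c,o['mask'])
                sel=P[P[:,2]>.104] if q=='sleeve' else P[(P[:,2]>.005)&(P[:,2]<.016)]
                (x,y),wh,a=cv2.minAreaRect((sel[:,:2]*1000).astype(np.float32)); print(q,x,y,wh,a)
                pt=P[P[:,2]>.095]; print(len(pt),pt.mean(0), (pt.min(0)+pt.max(0))/2)
                if q=='sleeve':
                    for lo,hi in [(.1,.106),(.106,.112),(.112,.118),(.118,.13)]:
                        k=P[(P[:,2]>lo)&(P[:,2]<hi)]; print(lo,len(k),k[:,:2].mean(0) if len(k) else '')
cv2.imwrite('pics/b.png',np.vstack([np.hstack(tiles[:2]),np.hstack(tiles[2:])])[...,::-1])
```

```text
sleeve 534.309326171875 -220.86868286132812 (52.128196716308594, 35.81074523925781) 17.461950302124023
385 [ 0.53415333 -0.21998827  0.11734084] [ 0.53460964 -0.22006672  0.11510389]
0.1 22 [ 0.53259067 -0.21707157]
0.106 81 [ 0.53392143 -0.22026498]
0.112 81 [ 0.53405109 -0.22120695]
0.118 186 [ 0.53447944 -0.22027202]
stand 545.7785034179688 41.35961151123047 (100.66558837890625, 99.66239166259766) 89.14142608642578
134 [0.54554457 0.04056504 0.10319615] [0.54568486 0.04110167 0.10220194]
```

View pics/b.png

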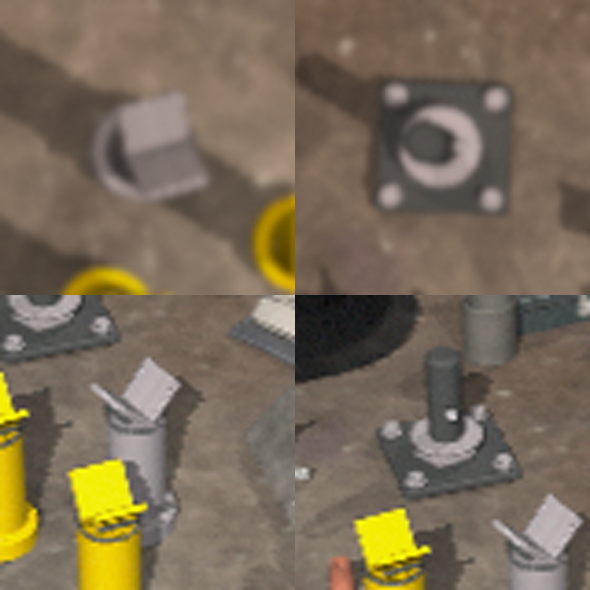

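The loose steel head is the grey one at top (214,306) / side (238,290). The four yellow ones at top (258,298), (289,206), (237,347) and ~(140,405) are look-alikes. The button shows as a bright dot on the post, in the side crop at about (452,415). The hole is not visible yet, so I need to find which side it is on.

Run:
```python
from h import *
im,d,c=shot('side')
v0,u0=201-40,261-40
g=im[v0:v0+80,u0:u0+80].min(2).astype(int)
w=g[25:40,35:50]; print(w)
v,u=np.unravel_index(w.argmax(),w.shape); v+=v0+25;u+=u0+35
m=np.zeros(d.shape,bool); m[v-1:v+2,u-1:u+2]=1; P=pts(d,c,m); print(v,u,P)
ctr=np.array([.5456,.0411])
# ray at z=.056
cc=np.array(c['T']); k=cc[:3,:3]@np.array([(u-c['cx'])/c['fx'],-(v-c['cy'])/c['fy'],-1]); o=cc[:3,3]
p=o+k*(.056-o[2])/k[2]; print('ray at z.056',p,'rel',p[:2]-ctr)
# post axis pixel bias
Ti=np.linalg.inv(cc)
for z in (.056,.1):
    q=Ti@np.r_[ctr,z,1]; print('axis px',c['cx']+c['fx']*q[0]/-q[2],c['cy']+c['fy']*q[1]/q[2])
for b in range(-180,1,10):
    q=Ti@np.r_[ctr+.0225*np.array([np.cos(np.radians(b)),np.sin(np.radians(b))]),.056,1]
    print(b,np.round([c['cx']+c['fx']*q[0]/-q[2],c['cy']+c['fy']*q[1]/q[2]],1))
s=r.get_state();im,d,c=shot('wrist','w0.png')
from scipy.spatial.transform import Rotation as R
T=np.eye(4);T[:3,:3]=R.from_quat(s['orientation']).as_matrix();T[:3,3]=s['position']
print(np.round(np.linalg.inv(T)@np.array(c['T']),3),c['fx'],c['cx'],c['cy'])
```

```text
[[ 75  66  77  79  86  80  79  72  67  54  50  58  58  55  56]
 [ 78  65  73  75  84  82  80  72  69  54  50  52  55  57  56]
 [ 70  62  77  78  82  83  78  75  71  56  52  57  54  57  58]
 [ 73  61  74  80  83  83  78  77  71  55  50  59  56  60  58]
 [ 90  57  73  77  78  81  81  77  67  54  54  56  58  62  76]
 [ 89  68  71  80  83  74  62  72  65  59  54  54  78 108 130]
 [ 90  71  74  79  76  91 138 160 133  49  46  58  77 121 161]
 [ 86  67  71  80  75 101 178 211 159  49  56  67  87 119 155]
 [117  80  72  79  82  84 130 191 174  44  76 125 136 125 161]
 [151  95  74  81  82  80  80  70  45  44  65 122 170 153 102]
 [151 101  71  76  77  77  79  76  66  54  65 124 173 171 154]
 [152  95  70  79  82  82  77  73  67  61  64 122 173 170 170]
 [135  89  70  80  81  79  76  76  68  59  89 149 172 168 170]
 [152 130  70  78  79  77  76  74  65  83 133 170 173 172 174]
 [151 146 115  79  81  81  78  76  90 137 171 173 173 171 153]]
193 263 [[0.54099864 0.0227634  0.05848531]
 [0.54362774 0.02105969 0.05895881]
 [0.54657041 0.02045495 0.0586579 ]
 [0.53997997 0.0196464  0.05709146]
 [
[... 175 characters left out ...]
6]]
ray at z.056 [0.54323908 0.0201578  0.056     ] rel [-0.00236092 -0.0209422 ]
axis px 261.6882644064737 189.19255721742033
axis px 261.1536174986376 176.9275291474808
-180 [254.6 190.6]
-170 [255.1 191.3]
-160 [255.7 191.9]
-150 [256.6 192.4]
-140 [257.6 192.8]
-130 [258.8 193.1]
-120 [260.  193.3]
-110 [261.3 193.4]
-100 [262.6 193.3]
-90 [263.9 193.1]
-80 [265.1 192.8]
-70 [266.2 192.4]
-60 [267.2 191.9]
-50 [268.  191.3]
-40 [268.6 190.6]
-30 [268.9 189.9]
-20 [269.1 189.2]
-10 [269.  188.5]
0 [268.7 187.8]
[[-0.     0.945  0.326  0.084]
 [ 1.    -0.     0.001  0.   ]
 [ 0.001  0.326 -0.945 -0.142]
 [ 0.     0.     0.     1.   ]] 331.7473214967998 274.30975192791874 209.96652313711837
```

```bash
python3 -m creep '{"translation":[[0,0,0.06],[0,0,0.06],[0,0,0.06],[0.02,-0.03,0.01],[0.03,-0.045,0]],"delta_rot":[[0,0,0],[0,0,0],[0,0,0],[0,0,-0.18],[0,0,-0.18]],"claw":[0.085,0.085,0.085,0.085,0.085]}'
python3 -m creep '{"translation":[[0.03,-0.05,0],[0.03,-0.05,0],[0.03,-0.05,0],[0.03,-0.05,0],[0.03,-0.05,0]],"delta_rot":[[0,0,-0.18],[0,0,-0.18],[0,0,-0.18],[0,0,-0.18],[0,0,-0.18]],"claw":[0.085,0.085,0.085,0.085,0.085]}'
python3 -m creep '{"translation":[[0.03,-0.05,0],[0.03,-0.05,0],[0.03,-0.05,0],[0.03,-0.05,0],[0.03,-0.05,0]],"delta_rot":[[0,0,-0.18],[0,0,-0.18],[0,0,-0.18],[0,0,-0.18],[0,0,-0.18]],"claw":[0.085,0.085,0.085,0.085,0.085]}'
```

```text
clock: 1.72
position: [0.2729, 0.5359, 0.4225]
orientation: [0.349, 0.937, 0.001, 0.0]
contact_force: [0.8, -0.2, -0.0]
gripper_width: 0.085
grasp_force: 0.0
clock: 2.35
position: [0.4234, 0.2839, 0.4215]
orientation: [0.723, 0.691, 0.0, 0.0]
contact_force: [0.8, 0.2, -0.8]
gripper_width: 0.0848
grasp_force: 0.0
clock: 2.98
position: [0.5735, 0.0338, 0.4215]
orientation: [0.951, 0.308, 0.0, 0.0]
contact_force: [0.7, 0.1, 0.2]
gripper_width: 0.0849
grasp_force: 0.0
```

```bash
python3 -m creep '{"translation":[[0.026,-0.052,0],[0.026,-0.052,0],[0.026,-0.052,0],[0.026,-0.052,0],[0,0,-0.06]],"delta_rot":[[0,0,-0.16],[0,0,-0.167],[0,0,0],[0,0,0],[0,0,0]],"claw":[0.085,0.085,0.085,0.085,0.085]}'
python3 -m creep '{"translation":[[0,0,-0.06],[0,0,-0.06],[0,0,-0.06],[0,0,0],[0,0,0]],"delta_rot":[[0,0,0],[0,0,0],[0,0,0],[0,0,0],[0,0,0]],"claw":[0.085,0.085,0.085,0.085,0.085]}'
python3 - <<'E'
from h import *
im,d,c=shot('wrist','w1.png')
for q in ['sleeve','hole']:
  for o in r.masks_of(q,'wrist')[:3]:
    P=pts(d,c,o['mask']); print(q,o['p'],o['pixel'],np.median(P,0))
E
```

```text
clock: 3.6
position: [0.6806, -0.1772, 0.3643]
orientation: [0.989, 0.15, 0.004, 0.002]
contact_force: [0.8, 0.7, -1.8]
gripper_width: 0.085
grasp_force: 0.0
clock: 4.22
position: [0.678, -0.1727, 0.1837]
orientation: [0.988, 0.152, 0.001, 0.001]
contact_force: [-0.0, 0.4, 0.5]
gripper_width: 0.085
grasp_force: 0.0
sleeve 0.93 [371.6, 234.3] [ 0.45573062 -0.19376265  0.01608997]
sleeve 0.91 [337.2, 275.8] [ 0.55262828 -0.21423454  0.06648044]
sleeve 0.9 [236.9, 536.4] [ 0.71148466 -0.42890837  0.01868317]
hole 0.83 [235.8, 534.1] [ 0.71149911 -0.4289177   0.01841362]
hole 0.71 [371.3, 342.4] [ 0.50037132 -0.30978572  0.02056296]
hole 0.69 [368.5, 235.6] [ 0.45565963 -0.19314922  0.01606947]
```

View pics/w1.png

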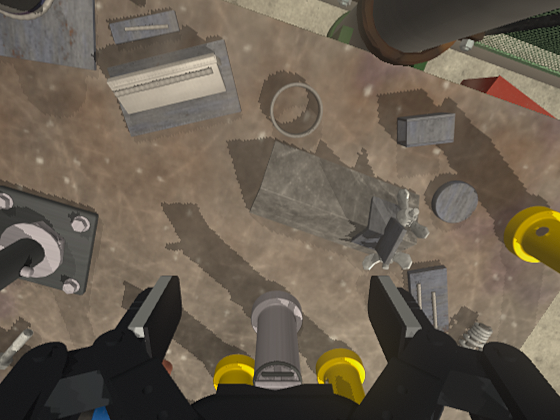

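The steel tube, from (275,300) to (275,380), shows no hole on this side (+17°). The nearby yellow one at (540,228) does show its own, so the hole is on the far side (197°) and the present gripper yaw suits.

Run:
```python
from h import *
from scipy.optimize import least_squares
im,d,c=shot('wrist')
def fit(q,near,zl,zh,rad):
  for o in r.masks_of(q,'wrist'):
    P=pts(d,c,o['mask'])
    if len(P)==0 or np.hypot(*(np.median(P,0)[:2]-near))>.08: continue
    k=P[(P[:,2]>zl)&(P[:,2]<zh)]
    k=k[np.hypot(*(k[:,:2]-near).T)<.04]
    if len(k)<20: continue
    f=least_squares(lambda x:np.hypot(k[:,0]-x[0],k[:,1]-x[1])-rad,near,loss='soft_l1',f_scale=.001)
    print(q,o['pixel'],len(k),f.x,np.abs(f.fun).mean())
fit('sleeve',np.array([.534,-.221]),.022,.095,.021)
fit('stand',np.array([.5456,.041]),.04,.1,.015)
```

```text
sleeve [336.0, 276.1] 2047 [ 0.53361349 -0.22058461] 0.00031118806140967265
stand [241.8, 42.0] 1131 [0.54477619 0.04187643] 0.0009086279835525219
```

```bash
python3 -m creep '{"translation":[[-0.048,-0.016,0],[-0.048,-0.016,0],[-0.048,-0.016,0],[0,0,0],[0,0,-0.03]],"delta_rot":[[0,0,0],[0,0,0],[0,0,0],[0,0,0],[0,0,0]],"claw":[0.085,0.085,0.085,0.085,0.085]}'
python3 -m creep '{"translation":[[0,0,-0.03],[0,0,-0.03],[0,0,-0.028],[0,0,0],[0,0,0]],"delta_rot":[[0,0,0],[0,0,0],[0,0,0],[0,0,0],[0,0,0]],"claw":[0.085,0.085,0.085,0.085,0.085]}'
```

```text
clock: 5.15
position: [0.5348, -0.2216, 0.1537]
orientation: [0.988, 0.151, 0.003, 0.002]
contact_force: [-0.1, 0.1, -0.8]
gripper_width: 0.0853
grasp_force: 0.0
clock: 5.78
position: [0.5337, -0.2206, 0.0644]
orientation: [0.988, 0.152, 0.001, 0.0]
contact_force: [0.9, -0.5, 0.5]
gripper_width: 0.0849
grasp_force: 0.0
```

```bash
python3 -m creep '{"translation":[[0,0,0],[0,0,0],[0,0,0],[0,0,0],[0,0,0]],"delta_rot":[[0,0,0],[0,0,0],[0,0,0],[0,0,0],[0,0,0]],"claw":[0.035,0.035,0.035,0.035,0.035]}' 50
python3 -m creep '{"translation":[[0,0,0],[0,0,0.02],[0,0,0.04],[0,0,0.05],[0,0,0.03]],"delta_rot":[[0,0,0],[0,0,0],[0,0,0],[0,0,0],[0,0,0]],"claw":[0.035,0.035,0.035,0.035,0.035]}'
```

```text
clock: 6.4
position: [0.5332, -0.2206, 0.0643]
orientation: [0.988, 0.152, 0.001, 0.0]
contact_force: [-0.8, 0.1, 9.2]
gripper_width: 0.0407
grasp_force: 49.3
clock: 7.02
position: [0.5331, -0.2206, 0.2058]
orientation: [0.988, 0.152, 0.001, 0.001]
contact_force: [0.3, -0.2, -2.2]
gripper_width: 0.0406
grasp_force: 51.5
```

```bash
python3 -m creep '{"translation":[[0.002,0.052,0.005],[0.002,0.052,0],[0.003,0.052,0],[0.002,0.053,0],[0.003,0.053,0]],"delta_rot":[[0,0,0.15],[0,0,0.15],[0,0,0.15],[0,0,0.15],[0,0,0.15]],"claw":[0.035,0.035,0.035,0.035,0.035]}'
python3 -m creep '{"translation":[[0,0,0],[0,0,0],[0,0,0]],"delta_rot":[[0,0,0],[0,0,0],[0,0,0]],"claw":[0.035,0.035,0.035]}'
python3 - <<'E'
from h import *
s=r.get_state();im,d,c=shot('wrist')
im2,d2,c2=shot('side')
a=cv2.resize(im,(560,420)); b=cv2.resize(im2[110:250,180:320],(420,420),interpolation=cv2.INTER_CUBIC)
cv2.imwrite('pics/c.png',cv2.resize(np.hstack([a,b]),(798,342))[...,::-1])
print(s['position'])
T=np.array(c2['T']); Ti=np.linalg.inv(T)
# tube axis relative to post: from side mask in depth
from scipy.optimize import least_squares
near=s['position'][:2]
m=np.zeros(d2.shape,bool); m[110:250,200:320]=1
for lo,hi,rad in [(.17,.225,.021),(.145,.155,.029),(.06,.1,.015)]:
    P=pts(d2,c2,m); k=P[(P[:,2]>lo)&(P[:,2]<hi)&(np.hypot(*(P[:,:2]-near).T)<.04)]
    f=least_squares(lambda x:np.hypot(k[:,0]-x[0],k[:,1]-x[1])-rad,near,loss='soft_l1',f_scale=.001); print(lo,len(k),f.x,np.abs(f.fun).mean())
E
```

```text
clock: 7.65
position: [0.5444, 0.0433, 0.2085]
orientation: [0.863, 0.505, 0.0, 0.0]
contact_force: [0.5, 0.9, -2.4]
gripper_width: 0.0408
grasp_force: 51.6
clock: 8.02
position: [0.5447, 0.0406, 0.2083]
orientation: [0.865, 0.502, -0.0, 0.0]
contact_force: [-0.5, -0.3, -3.5]
gripper_width: 0.0408
grasp_force: 51.7
[0.5446541  0.04064958 0.20828786]
0.17 282 [0.54503898 0.0391423 ] 0.0024908927753762374
0.145 69 [0.54443231 0.03876619] 0.0023300023704172826
0.06 125 [0.54469603 0.04078358] 0.0021556388651847625
```

View pics/c.png

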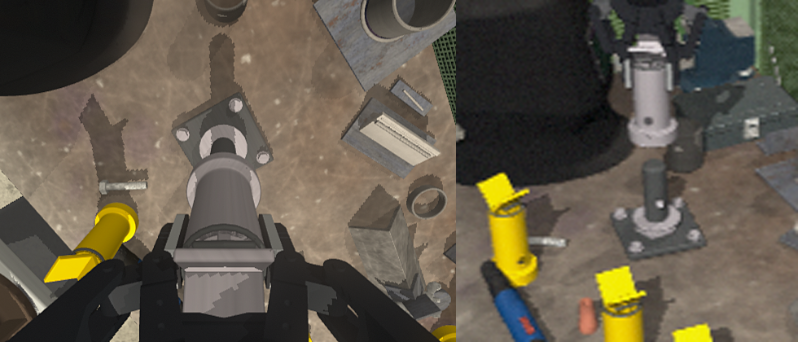

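The wrist view shows the tube over the post. The side view shows the hole at (648,122) and the button at (660,203), roughly 25° apart and aligned to about 1–2 mm.

```bash
python3 -m creep '{"translation":[[0,0.001,-0.015],[0,0,-0.015],[0,0,-0.006],[0,0,-0.004],[0,0,0]],"delta_rot":[[0,0,0],[0,0,0],[0,0,0],[0,0,0],[0,0,0]],"claw":[0.035,0.035,0.035,0.035,0.035]}'
python3 -m creep '{"translation":[[0,0,-0.003],[0,0,-0.003],[0,0,-0.003],[0,0,-0.003],[0,0,0]],"delta_rot":[[0,0,0],[0,0,0],[0,0,0],[0,0,0],[0,0,0]],"claw":[0.035,0.035,0.035,0.035,0.035]}'
```

```text
clock: 8.75
position: [0.5447, 0.0427, 0.1681]
orientation: [0.864, 0.503, -0.0, -0.0]
contact_force: [-0.5, -0.8, -3.3]
gripper_width: 0.0409
grasp_force: 51.7
clock: 9.38
position: [0.5446, 0.0426, 0.156]
orientation: [0.864, 0.503, -0.0, -0.0]
contact_force: [0.1, -0.4, -3.2]
gripper_width: 0.0404
grasp_force: 51.7
```

```bash
python3 -m creep '{"translation":[[0,0,-0.003],[0,0,-0.003],[0,0,-0.003],[0,0,-0.003],[0,0,0]],"delta_rot":[[0,0,0],[0,0,0],[0,0,0],[0,0,0],[0,0,0]],"claw":[0.035,0.035,0.035,0.035,0.035]}'
python3 -m creep '{"translation":[[0,0,-0.003],[0,0,-0.003],[0,0,-0.003],[0,0,0],[0,0,0]],"delta_rot":[[0,0,0],[0,0,0],[0,0,0],[0,0,0],[0,0,0]],"claw":[0.035,0.035,0.035,0.035,0.035]}'
```

```text
clock: 10.0
position: [0.5446, 0.0426, 0.144]
orientation: [0.864, 0.503, -0.0, -0.0]
contact_force: [-0.1, -0.6, -2.3]
gripper_width: 0.0406
grasp_force: 51.7
clock: 10.62
position: [0.5448, 0.0426, 0.1353]
orientation: [0.864, 0.503, -0.0, 0.0]
contact_force: [-0.6, -1.4, -3.3]
gripper_width: 0.0408
grasp_force: 51.7
```

```bash
for i in 1 2 3; do echo; done; python3 -m creep '{"translation":[[0,0,-0.002],[0,0,-0.002],[0,0,-0.002],[0,0,-0.002],[0,0,0]],"delta_rot":[[0,0,0],[0,0,0],[0,0,0],[0,0,0],[0,0,0]],"claw":[0.035,0.035,0.035,0.035,0.035]}' | grep -E 'pos|force'
python3 -m creep '{"translation":[[0,0,-0.002],[0,0,-0.002],[0,0,-0.002],[0,0,-0.002],[0,0,0]],"delta_rot":[[0,0,0],[0,0,0],[0,0,0],[0,0,0],[0,0,0]],"claw":[0.035,0.035,0.035,0.035,0.035]}'| grep -E 'pos|force'
python3 -m creep '{"translation":[[0,0,-0.002],[0,0,-0.002],[0,0,-0.002],[0,0,-0.002],[0,0,0]],"delta_rot":[[0,0,0],[0,0,0],[0,0,0],[0,0,0],[0,0,0]],"claw":[0.035,0.035,0.035,0.035,0.035]}'| grep -E 'pos|force'
```

```text
position: [0.5446, 0.0426, 0.1271]
contact_force: [-0.4, 0.4, -3.5]
grasp_force: 51.7
position: [0.5447, 0.0425, 0.1192]
contact_force: [0.0, -0.9, -3.0]
grasp_force: 51.8
position: [0.5447, 0.0426, 0.1111]
contact_force: [1.0, -2.9, -3.2]
grasp_force: 51.8
```

```bash
python3 -m creep '{"translation":[[0,0,-0.003],[0,0,-0.003],[0,0,-0.003],[0,0,-0.003],[0,0,0]],"delta_rot":[[0,0,0],[0,0,0],[0,0,0],[0,0,0],[0,0,0]],"claw":[0.035,0.035,0.035,0.035,0.035]}' | grep -E 'pos|force'
python3 -m creep '{"translation":[[0,0,-0.003],[0,0,-0.002],[0,0,-0.001],[0,0,-0.001],[0,0,0]],"delta_rot":[[0,0,0],[0,0,0],[0,0,0],[0,0,0],[0,0,0]],"claw":[0.035,0.035,0.035,0.035,0.035]}'| grep -E 'pos|force'
```

```text
position: [0.5444, 0.0426, 0.0989]
contact_force: [-0.9, -3.4, -6.0]
grasp_force: 51.6
position: [0.5448, 0.0427, 0.0923]
contact_force: [0.1, -4.3, -3.6]
grasp_force: 51.8
```

```bash
python3 -m creep '{"translation":[[0,0,-0.001],[0,0,-0.001],[0,0,0],[0,0,0]],"delta_rot":[[0,0,0],[0,0,0],[0,0,0],[0,0,0]],"claw":[0.035,0.035,0.035,0.035]}' | grep -E 'pos|force'
python3 -m creep '{"translation":[[0,0,-0.001],[0,0,0],[0,0,0]],"delta_rot":[[0,0,0],[0,0,0],[0,0,0]],"claw":[0.035,0.035,0.035]}'| grep -E 'pos|force'
```

```text
position: [0.5449, 0.0426, 0.0903]
contact_force: [2.2, -3.1, -3.9]
grasp_force: 51.7
position: [0.5448, 0.0426, 0.0894]
contact_force: [1.4, -4.9, 0.1]
grasp_force: 52.2
```

```bash
python3 -m creep '{"translation":[[0,0,-0.001],[0,0,0],[0,0,0],[0,0,0]],"delta_rot":[[0,0,0],[0,0,0],[0,0,0],[0,0,0]],"claw":[0.035,0.035,0.035,0.035]}' | grep -E 'clock|pos|force'
python3 -m creep '{"translation":[[0,0,0],[0,0,0],[0,0,0],[0,0,0],[0,0,0]],"delta_rot":[[0,0,0.04],[0,0,0.04],[0,0,0.04],[0,0,0.04],[0,0,0]],"claw":[0.035,0.035,0.035,0.035,0.035]}'| grep -E 'pos|force|ori'; python3 -c "
from h import *;print(r.get_state()['moment'])"
```

```text
clock: 15.12
position: [0.5448, 0.0426, 0.0884]
contact_force: [0.5, -5.7, 4.6]
grasp_force: 52.5
position: [0.5448, 0.0427, 0.0884]
orientation: [0.821, 0.571, 0.0, 0.0]
contact_force: [-0.4, -3.5, 3.5]
grasp_force: 52.4
[-0.69287427  0.03425593 -0.01046278]
```

```bash
for k in 1; do python3 -m creep '{"translation":[[0,0,0],[0,0,0],[0,0,0],[0,0,0]],"delta_rot":[[0,0,0.03],[0,0,0.03],[0,0,0.03],[0,0,0]],"claw":[0.035,0.035,0.035,0.035]}'| grep -E 'contact|ori'; python3 -c "
from h import *;print(r.get_state()['moment'])"; done
python3 -m creep '{"translation":[[0,0,0],[0,0,0],[0,0,0],[0,0,0]],"delta_rot":[[0,0,0.03],[0,0,0.03],[0,0,0.03],[0,0,0]],"claw":[0.035,0.035,0.035,0.035]}'| grep -E 'contact|ori'; python3 -c "
from h import *;print(r.get_state()['moment'])"
```

```text
orientation: [0.794, 0.607, 0.0, 0.0]
contact_force: [0.2, -4.8, 4.2]
[-0.72513863 -0.02523473  0.03784423]
orientation: [0.766, 0.643, 0.0, 0.0]
contact_force: [3.4, -4.2, 3.7]
[-0.75112582 -0.50950214  0.2329553 ]
```

```bash
python3 -m creep '{"translation":[[0,0,0],[0,0,0],[0,0,0]],"delta_rot":[[0,0,0.02],[0,0,0],[0,0,0]],"claw":[0.035,0.035,0.035]}'| grep -E 'contact|ori'; python3 -c "
from h import *;print(r.get_state()['moment'])"
python3 -m creep '{"translation":[[0,0,0],[0,0,0],[0,0,0]],"delta_rot":[[0,0,0.02],[0,0,0],[0,0,0]],"claw":[0.035,0.035,0.035]}'| grep -E 'contact|ori'; python3 -c "
from h import *;print(r.get_state()['moment'])"
```

```text
orientation: [0.76, 0.65, 0.0, 0.0]
contact_force: [2.2, -4.9, 3.3]
[-0.77596219 -0.55222622  0.04991221]
orientation: [0.754, 0.657, 0.0, 0.0]
contact_force: [2.4, -4.2, 4.1]
[-0.74183925 -0.56397176  0.01232987]
```

Run:
```python
from h import *
im,d,c=shot('side')
cv2.imwrite('pics/d.png',cv2.resize(im[150:220,225:300],(750,600),interpolation=cv2.INTER_CUBIC)[...,::-1])
```

```text
(no output)
```

View pics/d.png

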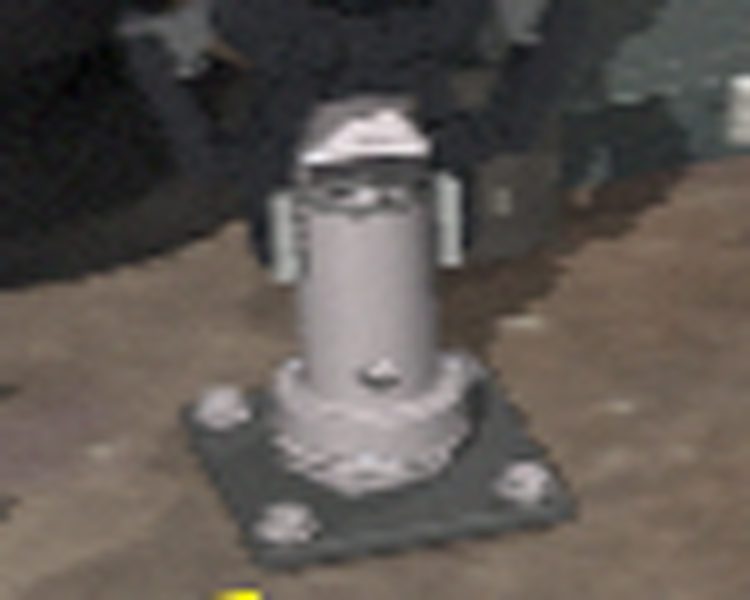

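The crop shows the hole at (380,372) with something bright in it, which looks like the button in or entering. I'll probe with small turns.

```bash
python3 -m creep '{"translation":[[0,0,0],[0,0,0],[0,0,0]],"delta_rot":[[0,0,0.03],[0,0,0],[0,0,0]],"claw":[0.035,0.035,0.035]}'| grep -E 'contact|ori'; python3 -c "
from h import *;print(r.get_state()['moment'])"
python3 -m creep '{"translation":[[0,0,0],[0,0,0],[0,0,0]],"delta_rot":[[0,0,0.03],[0,0,0],[0,0,0]],"claw":[0.035,0.035,0.035]}'| grep -E 'contact|ori'; python3 -c "
from h import *;print(r.get_state()['moment'])"
```

```text
orientation: [0.744, 0.669, 0.0, 0.0]
contact_force: [3.7, -3.5, 4.2]
[-0.64877848 -0.72077237  0.0589335 ]
orientation: [0.733, 0.68, 0.0, -0.0]
contact_force: [1.4, -2.8, 5.3]
[-0.34853888 -0.46295801  0.0342214 ]
```

```bash
python3 -m creep '{"translation":[[0,0,0],[0,0,0],[0,0,0]],"delta_rot":[[0,0,0.03],[0,0,0],[0,0,0]],"claw":[0.035,0.035,0.035]}'| grep -E 'contact|ori'; python3 -c "
from h import *;print(r.get_state()['moment'])"
python3 - <<'E'
from h import *
im,d,c=shot('side')
cv2.imwrite('pics/e.png',cv2.resize(im[170:215,235:291],(746,600),interpolation=cv2.INTER_CUBIC)[...,::-1])
E
```

```text
orientation: [0.723, 0.691, -0.0, -0.0]
contact_force: [0.4, -2.4, 6.0]
[-0.30570337 -0.28224116 -0.02085207]
```

View pics/e.png

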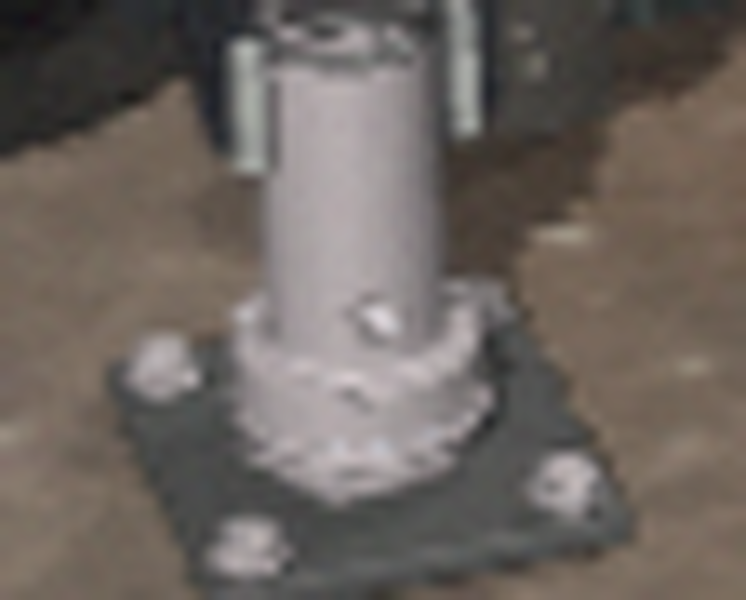

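The button now fills the hole bright and proud at (378,318), and the side load has dropped. I'll check that it is locked with a small turn each way.

```bash
python3 -m creep '{"translation":[[0,0,0],[0,0,0],[0,0,0]],"delta_rot":[[0,0,0.03],[0,0,0],[0,0,0]],"claw":[0.035,0.035,0.035]}'| grep -E 'contact|ori'; python3 -c "
from h import *;print(r.get_state()['moment'])"
python3 -m creep '{"translation":[[0,0,0],[0,0,0],[0,0,0]],"delta_rot":[[0,0,0.025],[0,0,0],[0,0,0]],"claw":[0.035,0.035,0.035]}'| grep -E 'contact|ori|pos'; python3 -c "
from h import *;print(r.get_state()['moment'])"
```

```text
orientation: [0.712, 0.702, -0.0, -0.0]
contact_force: [-0.5, -3.3, 5.3]
[-0.47489707 -0.14384955 -0.10236961]
position: [0.5441, 0.0426, 0.0881]
orientation: [0.703, 0.711, -0.0, -0.0]
contact_force: [-0.8, -3.3, 5.5]
[-0.56674675 -0.04183824 -0.02299048]
```

```bash
for s in 1; do python3 -m creep '{"translation":[[0,0,0],[0,0,0],[0,0,0]],"delta_rot":[[0,0,-0.025],[0,0,0],[0,0,0]],"claw":[0.035,0.035,0.035]}'| grep -E 'contact|ori'; python3 -c "
from h import *;print(r.get_state()['moment'])"; done
python3 -m creep '{"translation":[[0,0,0],[0,0,0],[0,0,0]],"delta_rot":[[0,0,-0.025],[0,0,0],[0,0,0]],"claw":[0.035,0.035,0.035]}'| grep -E 'contact|ori|clock|pos'
python3 - <<'E'
from h import *
print(r.get_state()['moment'])
im,d,c=shot('side')
cv2.imwrite('pics/f.png',cv2.resize(im[180:205,245:281],(792,550),interpolation=cv2.INTER_CUBIC)[...,::-1])
E
```

```text
orientation: [0.712, 0.702, -0.0, -0.0]
contact_force: [0.5, -1.9, 5.2]
[-0.37049979  0.11197238  0.04591201]
clock: 20.23
position: [0.5446, 0.0427, 0.0882]
orientation: [0.721, 0.693, -0.0, -0.0]
contact_force: [-0.3, -2.0, 3.8]
[-0.13113415  0.20331105 -0.00534339]
```

View pics/f.png

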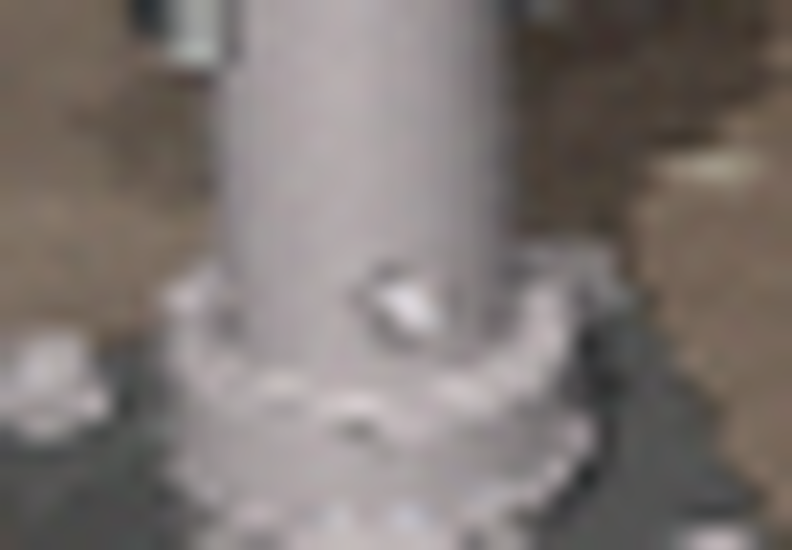

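```bash
python3 -m creep '{"translation":[[0,0,0.001],[0,0,0],[0,0,0]],"delta_rot":[[0,0,0],[0,0,0],[0,0,0]],"claw":[0.035,0.035,0.035]}'| grep -E 'contact|pos'
python3 -m creep '{"translation":[[0,0,0.0005],[0,0,0],[0,0,0]],"delta_rot":[[0,0,0],[0,0,0],[0,0,0]],"claw":[0.035,0.035,0.035]}'| grep -E 'contact|pos'
python3 -m creep '{"translation":[[0,0,0.0004],[0,0,0],[0,0,0]],"delta_rot":[[0,0,0],[0,0,0],[0,0,0]],"claw":[0.035,0.035,0.035]}'| grep -E 'contact|pos'
```

```text
position: [0.5446, 0.0427, 0.0892]
contact_force: [-2.1, -1.3, 1.6]
position: [0.5446, 0.0426, 0.0897]
contact_force: [-0.7, -0.2, -3.0]
position: [0.5446, 0.0426, 0.09]
contact_force: [0.4, -0.8, -11.2]
```

Lifting meets resistance: -11 N against the head's 3.4 N weight. The button is locked in the hole, so I'll ease back, release and retreat.

```bash
python3 -m creep '{"translation":[[0,0,-0.001],[0,0,0],[0,0,0],[0,0,0],[0,0,0]],"delta_rot":[[0,0,0],[0,0,0],[0,0,0],[0,0,0],[0,0,0]],"claw":[0.035,0.05,0.07,0.085,0.085]}'
python3 -m creep '{"translation":[[0,0,0],[0,0,0],[0,0,0.01],[0,0,0.02],[0,0,0.03]],"delta_rot":[[0,0,0],[0,0,0],[0,0,0],[0,0,0],[0,0,0]],"claw":[0.085,0.085,0.085,0.085,0.085]}'
python3 -m creep '{"translation":[[0,0,0.05],[0,0,0.05],[0,0,0.05],[0,0,0],[0,0,0]],"delta_rot":[[0,0,0],[0,0,0],[0,0,0],[0,0,0],[0,0,0]],"claw":[0.085,0.085,0.085,0.085,0.085]}'
python3 - <<'E'
from h import *
im,d,c=shot('side')
cv2.imwrite('pics/g.png',cv2.resize(im[140:220,215:322],(800,598),interpolation=cv2.INTER_CUBIC)[...,::-1])
im,d,c=shot('top')
for o in r.masks_of('sleeve','top'):
    P=pts(d,c,o['mask'])
    if np.hypot(*(np.median(P,0)[:2]-[.545,.041]))<.05: print(np.percentile(P,98,axis=0),np.median(P,0))
E
```

```text
clock: 22.02
position: [0.5448, 0.0427, 0.0893]
orientation: [0.721, 0.692, 0.0, 0.0]
contact_force: [0.2, -0.4, -0.2]
gripper_width: 0.085
grasp_force: 0.0
clock: 22.65
position: [0.5443, 0.0426, 0.1499]
orientation: [0.721, 0.692, -0.0, -0.0]
contact_force: [0.4, 0.5, -0.0]
gripper_width: 0.0851
grasp_force: 0.0
clock: 23.28
position: [0.5444, 0.0426, 0.2994]
orientation: [0.721, 0.692, 0.0, 0.0]
contact_force: [-0.1, 0.0, -0.3]
gripper_width: 0.0851
grasp_force: 0.0
[0.56712493 0.05959864 0.15422561] [0.54263897 0.03359839 0.13408001]
```

View pics/g.png

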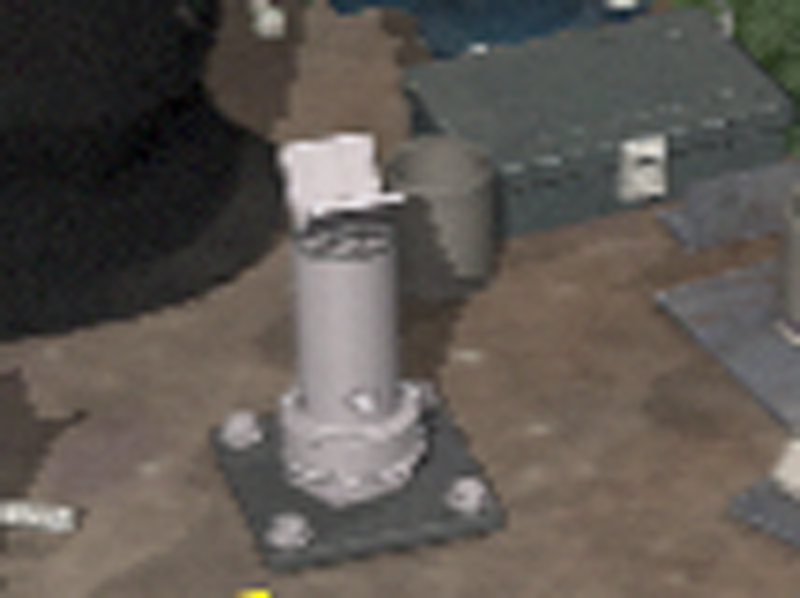

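The head stands upright on the ring with the button proud in the hole at (360,402), and the gripper is clear.

```bash
python3 -c "
from cell import r
print(r.hand_in())"
```

```text
the job is handed in; nothing more can be done
None
```

The steel V-head is on the post with its button out through the hole; a light upward pull met resistance. I let go with the head upright, left the other things alone, and handed the job in at about 23 s. No verdict came back.

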